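Lay the saddle course of a timber crib and roll the tube across

ROBOT

A 7-joint arm with a two-finger parallel gripper is mounted at the origin on the work surface. World frame = base frame: x ahead of the robot, y to its left, z up, the work surface at z = 0. Lengths are in m, angles in degrees, forces in N, time in s.
With the tool pointing down it reaches from about 0.4 to 0.75 m from the base axis. Payload 19.5 kg.
Tool frame: the origin (TCP) lies midway between the tips of the shut fingers; the grasp point (between the pads) lies 19 mm behind it; z points along the fingers, y is the line along which they close (so a half turn about z gives the same grasp; the last joint's range is limited). The gripper opens to 85 mm and grips with 20 to 120 N. Pads are 22 mm wide; open, the fingers measure 114 mm over their backs; the gripper's body (76 mm by 85 mm) begins 54 mm behind the grasp point. The pads swing forward as they close: fully open they stand 13 mm farther back than shut.
Start: joints at [66.308, 40.479, -1.581, 85.061, 1.261, 54.483, -4.326], TCP at [0.209, -0.536, 0.231] pointing down, gripper open.
Joint ranges: [-155.06, 155.06], [-18.47, 123.98], [-90, 86.84], [0, 140.48], [-83.41, 263.41], [0, 116], [-161.91, 161.91]. Speed limits (degrees/s): [108.29, 108.29, 147.25, 147.25, 172.46, 172.46, 172.46].

INTERFACE

Orientations are given as [roll, pitch, yaw] about the fixed x, y, z axes, in that order (R = Rz(yaw) Ry(pitch) Rx(roll)).
In Python, from cell import r gives the robot as it stands.
- The arm moves only by the shell command python3 -m jog 'ROWS' [FORCE]. ROWS is JSON, a list of rows, each a list of 5 numbers: the shift along the tool's x, y, z in units of 0.04 m (1.0 is 0.04 m), then the turn about the tool's z in units of 90 degrees (1.0 is 90 degrees), then the opening, from 0 (shut) to 1 (fully open). In form: [[dx, dy, dz, spin, hand], ...]. A call has 1 to 12 rows; each row shifts and turns the commanded pose from where the row before left it, along the tool's axes as they then stand; what a row does not reach is not made up. A row lasts 1/12 s, in which the tool goes at most 41.7 mm and 7.16 degrees, less where a joint would pass 70% of its speed; a pose out of reach is approached as far as the arm can. A call with a number of a shift or a turn outside -1 to 1 is refused whole. A call with a gripper value outside its range is refused whole. The fingers move at their own pace and stop on an object; FORCE is the grip in N (left out, the last holds). Time passes only in rows, so rows that do not move let the fingers close. It gives the time, the measured TCP pose, the force, the opening and the grip force at its end, in the units of the state.
- r.get_state(): the state, without advancing time (a new reading comes with each control period).
- r.get_image(name): name is "side" or "top"; returns the picture (420x560x3 uint8, red, green, blue); there is no depth.
- r.camera_info(name): a dict with "camera_matrix" (3x3 intrinsics, pixels), "R" (3x3) and "t" (3): a world point X has camera coordinates R X + t. Camera axes: x right, y down, z forward; pixel columns grow to the right and rows downward; lengths in m; the calibration is good to about 2 mm. A picture is of the moment at which its call begins. camera_info takes no time and is no camera call.
- r.hand_in(): hands the job in; it is judged then, once.
The state is a dict: "t": time; "joints": joint angles; "qvel": joint speeds; "tau": joint torques, N m; "tool_pos": TCP position; "tool_rot": TCP orientation; "contact_force": force on the tool from outside, world axes, zero at the start; "ft_torque": the same for the moment, N m; "grip_width": finger opening in m; "gripper_force": force on a finger pad.
Only numpy, scipy, OpenCV 4.12 (cv2) and the standard library are available. Lean on these libraries where they do the work, as an engineer would, in place of code of your own. Each camera call takes 0.05 s, during which the arm holds its last target. There are 200 camera calls.

TASK

Finish the timber crib: lay the two loose notched bearers, notches up, crosswise on the open pair of cross battens, each squarely above a bottom runner, with the notches in line and midway between the two battens. Then roll the steel tube off the parking bearers, without lifting it, so that it comes to rest level in both notches. Leave the bin, box, sleeve and hammer where they are.

Things in the scene. Friction and masses are not known exactly. Their poses are not given: they have to be found in the camera images.
- crib: Nailed timber crib fixed to the bench. Origin: on the bench, middle of the OPEN PLACE; z up. Bottom course: two runners along its y, 40 wide, 25 high, at x = -95 and +95 mm, y = -115 to 235. Second course: four cross battens along its x, 250 x 40 x 25 high (top at z = 50), at y = -70, +70 (the open pair), 130, 205. The third course is missing over the open pair.
- seat_1 (a point): Place of one loose bearer: point on top level of the open pair (z = 50 mm), right above the runner at crib x = -95, midway between the two battens (crib y = 0). Axes as the crib's; a bearer's underside centre belongs here, its length along y.
- seat_2 (a point): The same above the other runner, at crib x = +95 mm. Laid bearers reach z = 86 mm, level with the parking bearers, pass them sideways with a 20 mm gap, and overlap them by 10 mm in y.
- park (a point): Middle of the parking place, z = 86 mm, crib x = 0, y = 165; axes as the crib's. Here the third course exists: two fixed bearers along y, 40 wide x 36 high (z 50 to 86), at crib x = -35 and +35, y = 100 to 235, each with a shallow V notch 20 wide at y = 165 that holds the waiting tube. The tube is rolled from here towards the crib's -y.
- bearer_a: Loose notched timber bearer, lying notch up on the bench: 220 long along its y, 40 wide along its x, 36 high, about 0.17 kg. Origin: centre of its underside, below the notch. A V notch (saddle) 40 wide at the top and 11.5 deep, with faces sloping 30 degrees, crosses it at the middle of its length. It is the same turned end for end.
- bearer_b: The second loose notched bearer, identical to bearer_a; either may go to either side.
- tube: Round steel tube with black end caps, outside diameter 60, length 280 along its x, about 0.8 kg. Origin: on its axis at mid length; its y and z turn as it rolls. It waits in the shallow notches of the parking bearers, axis 114 mm above the bench; a sideways push of 3 to 6 N rolls it out. Rolling, its axis is at z = 116 mm; lying in the laid bearers' notches, at 109 mm.
- bin: Green plastic stock bin of pipe fittings, 200 x 150 x 100 high, standing left of the crib; origin: centre of its underside. Leave it.
- carton: Cardboard box 150 x 120 x 80 high, at the far right; origin: centre of its underside. Leave it.
- sleeve: Short dark steel sleeve standing on end, diameter 58, 60 high, beyond and right of the crib; origin: centre of its underside. Leave it.
- hammer: Hammer lying on the bench near the robot, left of it, about 260 long along its x (head at +x); origin: underside, mid length. Leave it.

How it is judged (in metres and radians):
On the way, in this order (a step that is already met when the one before it is completed fails the run):
1. both notched bearers lie crosswise on the open pair of cross battens, above the runners, let go, with the tube still on the parking bearers ((((x of bearer_a in the frame of crib between -0.11 and -0.08 m and y of bearer_a in the frame of crib between -0.015 and 0.015 m and z of bearer_a in the frame of crib between 0.046 and 0.054 m and angle between the y axis of bearer_a and the y axis of crib, either way round below 0.08 rad and angle between bearer_a's own z axis and vertical below 0.04 rad) and (x of bearer_b in the frame of crib between 0.08 and 0.11 m and y of bearer_b in the frame of crib between -0.015 and 0.015 m and z of bearer_b in the frame of crib between 0.046 and 0.054 m and angle between the y axis of bearer_b and the y axis of crib, either way round below 0.08 rad and angle between bearer_b's own z axis and vertical below 0.04 rad)) or ((x of bearer_b in the frame of crib between -0.11 and -0.08 m and y of bearer_b in the frame of crib between -0.015 and 0.015 m and z of bearer_b in the frame of crib between 0.046 and 0.054 m and angle between the y axis of bearer_b and the y axis of crib, either way round below 0.08 rad and angle between bearer_b's own z axis and vertical below 0.04 rad) and (x of bearer_a in the frame of crib between 0.08 and 0.11 m and y of bearer_a in the frame of crib between -0.015 and 0.015 m and z of bearer_a in the frame of crib between 0.046 and 0.054 m and angle between the y axis of bearer_a and the y axis of crib, either way round below 0.08 rad and angle between bearer_a's own z axis and vertical below 0.04 rad))) and contact force between the fingers and bearer_a below 0.1 N and contact force between the fingers and bearer_b below 0.1 N and contact force between the fingers and tube below 0.1 N and y of tube in the frame of crib above 0.14 m), for 0.2 s.
2. the tube lies in both notches ((((x of bearer_a in the frame of crib between -0.11 and -0.08 m and y of bearer_a in the frame of crib between -0.015 and 0.015 m and z of bearer_a in the frame of crib between 0.046 and 0.054 m and angle between the y axis of bearer_a and the y axis of crib, either way round below 0.08 rad and angle between bearer_a's own z axis and vertical below 0.04 rad) and (x of bearer_b in the frame of crib between 0.08 and 0.11 m and y of bearer_b in the frame of crib between -0.015 and 0.015 m and z of bearer_b in the frame of crib between 0.046 and 0.054 m and angle between the y axis of bearer_b and the y axis of crib, either way round below 0.08 rad and angle between bearer_b's own z axis and vertical below 0.04 rad)) or ((x of bearer_b in the frame of crib between -0.11 and -0.08 m and y of bearer_b in the frame of crib between -0.015 and 0.015 m and z of bearer_b in the frame of crib between 0.046 and 0.054 m and angle between the y axis of bearer_b and the y axis of crib, either way round below 0.08 rad and angle between bearer_b's own z axis and vertical below 0.04 rad) and (x of bearer_a in the frame of crib between 0.08 and 0.11 m and y of bearer_a in the frame of crib between -0.015 and 0.015 m and z of bearer_a in the frame of crib between 0.046 and 0.054 m and angle between the y axis of bearer_a and the y axis of crib, either way round below 0.08 rad and angle between bearer_a's own z axis and vertical below 0.04 rad))) and z of tube in the frame of crib between 0.105 and 0.1125 m and y of tube in the frame of crib between -0.018 and 0.018 m and x of tube in the frame of crib between -0.03 and 0.03 m and angle between the x axis of tube and the x axis of crib, either way round below 0.07 rad and angle between tube's own x axis and vertical between 1.5458 and 1.5958 rad), for 0.2 s.
At the end, for the whole second after the job is handed in: Bearers flat on the open battens, one above each runner (15 mm either way, square to 4.5 degrees); tube in both notches: axis 105 to 112.5 mm high, level to 1.4 and square to 4 degrees, within 18 mm of mid-place, centred lengthwise to 30 mm; all let go and still (all of step 2 and contact force between the fingers and bearer_a below 0.1 N and contact force between the fingers and bearer_b below 0.1 N and contact force between the fingers and tube below 0.1 N and linear speed of each of bearer_a, bearer_b, tube below 0.02 m/s and angular speed of each of bearer_a, bearer_b, tube below 0.15 rad/s); the robot touches nothing.
It fails at once if the tube is lifted (axis more than 132 mm above the bench, 16 mm over its rolling height) (height (world z) of tube above 0.132 m).
It fails at once if the tube falls off the crib (height (world z) of tube below 0.085 m).
It fails at once if the bin, box, sleeve or hammer is moved by more than 30 mm (distance of any of bin, carton, sleeve, hammer from where it was at the start of the episode above 0.03 m).
It also fails if it takes over 64 s, if anything falls off the work surface, if the arm or the gripper's body presses on something with over 40 N, if the wrist force passes 120 N, or if a joint passes its speed limit or range.

## Working session

There is one attempt and no reset: what is moved stays moved. The work goes in short steps, Python scripts to look and compute and a shell command to move; the robot and the scene stay as the last step left them, time stands still between calls to the robot, and variables do not carry over. Pictures are saved under pics/ and viewed, at most 10 in all, crops included, and the job is handed in when it is done.

```bash
ls; mkdir -p pics
python3 - <<'E'
from cell import r
import cv2
s=r.get_state();print(s)
for n in("side","top"):
    cv2.imwrite(f"pics/{n}0.png",cv2.cvtColor(r.get_image(n),cv2.COLOR_RGB2BGR));c=r.camera_info(n);print(c)
E
```

```text
pics
{'t': 0.0, 'joints': array([66.30824587, 40.51447882, -1.58312983, 85.08305709,  1.26196905,
       54.48317975, -4.32675172]), 'qvel': array([-0.01083623, -0.00317133, -0.04294859,  0.03985542,  0.04000784,
        0.00093471,  0.01106996]), 'tau': array([ 2.65907038e-04, -8.83214450e+01,  1.23435628e+00, -2.36166465e+01,
        1.68476690e-02,  6.37680700e-03,  1.74831780e-05]), 'tool_pos': array([ 0.20879787, -0.53547091,  0.23082732]), 'tool_rot': array([-1.79936717e+02,  2.72747932e-03,  2.13030401e+01]), 'contact_force': array([-0.09046222, -0.15752949,  0.35920633]), 'ft_torque': array([ 0.01226404, -0.02455175,  0.02172106]), 'gripper_force': 0.0, 'grip_width': 0.08556289345062348}
{'camera_matrix': array([[435.05988696,   0.        , 280.33330143],
       [  0.        , 435.05988696, 206.78876162],
       [  0.        ,   0.        ,   1.        ]]), 'R': array([[-0.88282965, -0.46965712,  0.00583072],
       [-0.36040541,  0.66940072, -0.64962345],
       [ 0.30119719, -0.57560826, -0.76023377]]), 't': array([0.47859445, 0.2913239 , 1.24449026])}
{'camera_matrix': array([[395.07663747,   0.        , 280.04441111],
       [  0.        , 395.07663747, 208.39252306],
       [  0.        ,   0.        ,   1.        ]]), 'R': array([[-0.0039843 , -0.99991804,  0.01216687],
       [-0.98633408,  0.00192556, -0.16474642],
       [ 0.16470949, -0.012657  , -0.98626091]]), 't': array([-0.01973433,  0.56386982,  1.20625009])}
```

View pics/top0.png

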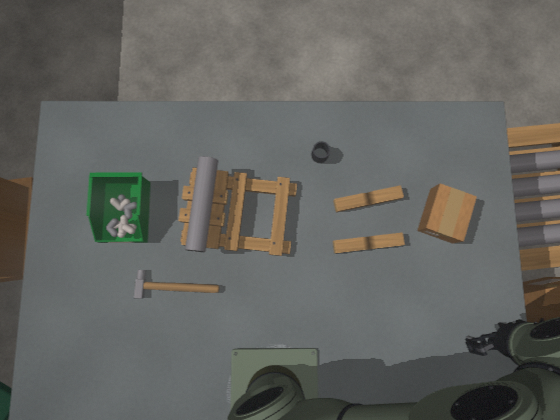

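View pics/side0.png

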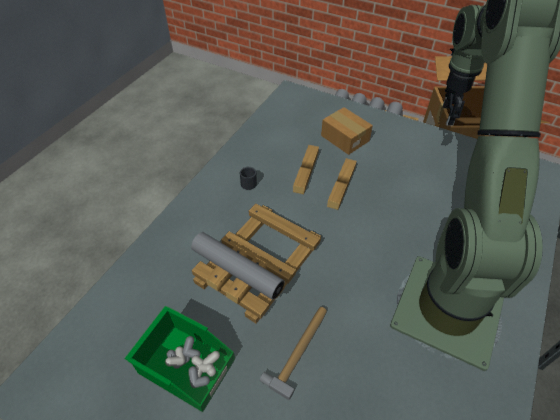

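Top view: loose bearers at about (368,199) and (370,243), open battens at x≈240 and 285, tube at (203,203), tool at lower right. Side view confirms the layout. Next, a magnified crop of the working region.

```bash
cat > h.py <<'E'
from cell import r
import numpy as np, cv2
def cam(n):
    c=r.camera_info(n);return c["camera_matrix"],c["R"],c["t"]
def ray(n,p,z):
    K,R,t=cam(n);p=np.atleast_2d(np.asarray(p,float))
    d=(np.linalg.inv(K)@np.c_[p,np.ones(len(p))].T).T@R; C=-R.T@t
    return C+d*((z-C[2])/d[:,2])[:,None]
def proj(n,X):
    K,R,t=cam(n);X=np.atleast_2d(X);u=(X@R.T+t)@K.T;return u[:,:2]/u[:,2:]
E
python3 - <<'E'
from h import *
im=cv2.imread("pics/top0.png")
for n in("top","side"):
    K,R,t=cam(n);print(n,-R.T@t)
hsv=cv2.cvtColor(im,cv2.COLOR_BGR2HSV)
m=cv2.inRange(hsv,(8,70,60),(28,255,255))
n,l,st,ce=cv2.connectedComponentsWithStats(m)
for i in range(1,n):
    if st[i,4]>80: print(i,st[i],ce[i])
a=cv2.resize(im[140:265,170:295],(600,600),interpolation=cv2.INTER_CUBIC)
b=cv2.resize(im[170:265,325:415],None,fx=6,fy=6,interpolation=cv2.INTER_CUBIC)
cv2.imwrite("pics/c1.png",a);cv2.imwrite("pics/c2.png",b)
E
```

```text
top [ 0.35740455 -0.00555097  1.28281296]
side [0.15267512 0.74610173 1.1325638 ]
1 [ 507  123   53   32 1267] [533.74348856 137.5035517 ]
2 [178 168  19  77 532] [186.85902256 205.2462406 ]
3 [512 169  48  10 177] [536.2259887  174.07344633]
4 [ 206  170   91   86 4159] [247.89035826 212.88170233]
5 [   0  177   33  105 2821] [ 13.49025168 225.71960298]
6 [334 185  70  27 916] [367.99344978 198.23580786]
7 [ 418  184   59   59 2377] [447.3601178  213.12116113]
8 [514 195  46   8 166] [537.43373494 198.43975904]
9 [517 220  43   8 153] [538.51633987 223.36601307]
10 [333 232  72  21 917] [368.24972737 242.39694656]
11 [520 245  40  26 835] [539.8754491  257.55568862]
12 [ 523  277   37   41 1119] [541.70598749 296.69526363]
13 [143 282  76  11 567] [181.45502646 286.76895944]
```

View pics/c1.png

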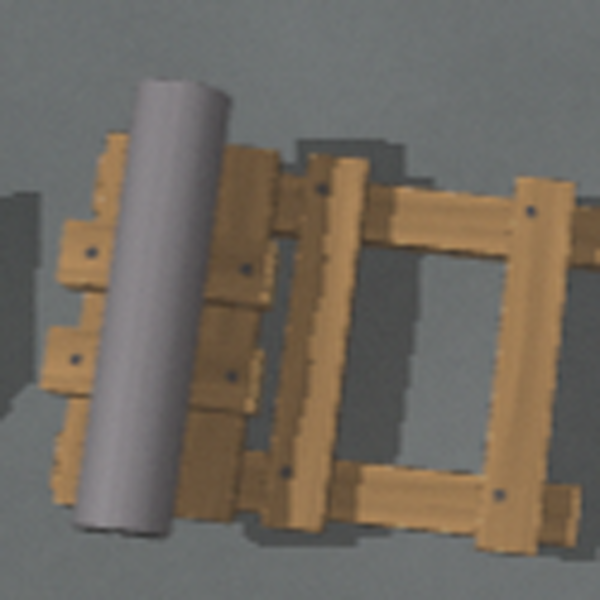

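View pics/c2.png

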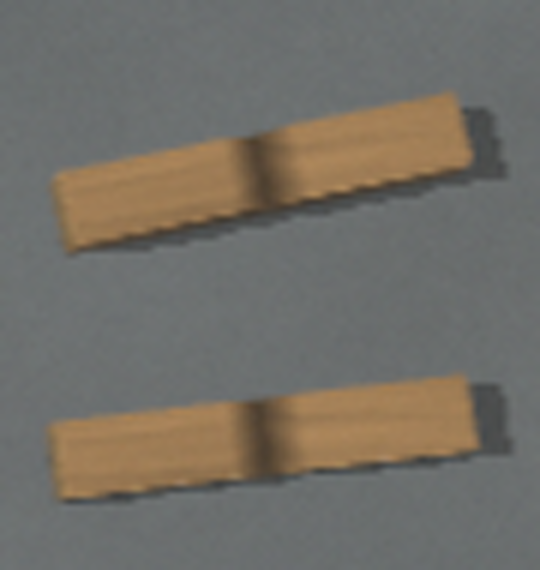

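Crop 1 (scale 4.8): battens' nails at about (322,188), (286,471), (531,211), (500,495). Crop 2 (scale 6): bearers' notches at about (262,172) and (262,438), right ends at (457–473, 92–160) and (466–478, 376–450).

Run:
```python
from h import *
def c(p,s,o): return (np.array(p,float)+.5)/s-.5+np.array(o)
# crib: Fit planar rigid transform from corners & nails
pix=c([(517,177),(574,181),(537,552),(477,548),(310,155),(369,158),(322,529),(262,525),(531,211),(500,495),(322,188),(286,471)],4.8,(170,140))
L=.125
mod=np.array([(L,-.05),(L,-.09),(-L,-.09),(-L,-.05),(L,.09),(L,.05),(-L,.05),(-L,.09),(.095,-.07),(-.095,-.07),(.095,.07),(-.095,.07)])
W=ray("top",pix,.05)[:,:2]
def rigid(m,w):
    mc,wc=m.mean(0),w.mean(0);H=(m-mc).T@(w-wc);a=np.arctan2(H[0,1]-H[1,0],H[0,0]+H[1,1])
    R=np.array([[np.cos(a),-np.sin(a)],[np.sin(a),np.cos(a)]]);return a,R,wc-R@mc
a,R,t=rigid(mod,W);print("crib yaw",np.degrees(a),"org",t);print(np.round((W-(mod@R.T+t))*1000,1).tolist())
for x in(-.095,.095):print("seat",x,R@[x,0]+t)
# tube: grey mask in crop region: ends
T=ray("top",c([(132,305-0),(153,305)],4.8,(170,140)),.114)
print("tube ctr ~",(ray("top",c([(183,82)],4.8,(170,140)),.114)[0],ray("top",c([(122,530)],4.8,(170,140)),.114)[0]),"expected",R@[0,.165]+t)
im=cv2.imread("pics/top0.png");hsv=cv2.cvtColor(im,cv2.COLOR_BGR2HSV);m=cv2.inRange(hsv,(8,70,60),(28,255,255))
big=c([[(53,175),(457,92),(473,160),(70,250)],[(52,424),(466,376),(478,450),(60,498)]],6,(325,170))
nt=c([(262,172),(262,438)],6,(325,170))
for i,(b,n,(x,y,w,h)) in enumerate(zip(big,nt,[(330,180,78,36),(330,228,78,28)])):
    k=np.zeros_like(m);k[y:y+h,x:x+w]=m[y:y+h,x:x+w]
    cnt=max(cv2.findContours(k,0,cv2.CHAIN_APPROX_NONE)[0],key=len)[:,0]
    Wc=ray("top",cnt,.036)[:,:2];rc=cv2.minAreaRect((Wc*1000).astype(np.float32));print(i,"rect",rc)
    P=ray("top",b,.036)[:,:2]
    e=(P[1]-P[0]+P[2]-P[3]);u=e/np.linalg.norm(e);print("  dir deg",np.degrees(np.arctan2(u[1],u[0])),"len",np.linalg.norm(e)/2,"end-based",(P[1]+P[2])/2-.11*u,"notch",ray("top",n,.03)[0,:2])
```

```text
crib yaw -6.252675895014316 org [0.55252916 0.05273181]
[[-4.3, -2.4], [-2.7, -0.8], [-0.6, -2.1], [-2.2, -3.1], [-4.3, -3.3], [-2.0, -2.9], [-0.6, -2.3], [-2.2, -3.2], [4.4, 4.9], [4.3, 5.1], [5.1, 5.0], [5.1, 5.0]]
seat -0.095 [0.45809429 0.06307858]
seat 0.095 [0.64696403 0.04238505]
tube ctr ~ (array([0.7134222 , 0.20008504, 0.114     ]), array([0.4290026 , 0.22994051, 0.114     ])) expected [0.57049986 0.21675027]
0 rect ((598.6061401367188, -305.73162841796875), (43.54536819458008, 226.29310607910156), 11.667469024658203)
  dir deg -77.91430503441234 len 0.22429444970615697 end-based [ 0.60030792 -0.30922836] notch [ 0.59936835 -0.30739596]
1 rect ((456.2626037597656, -300.5797119140625), (40.98027801513672, 225.084228515625), 6.4568891525268555)
  dir deg -83.64054262473255 len 0.22232735187738986 end-based [ 0.45618152 -0.30264822] notch [ 0.45591729 -0.30153218]
```

```bash
cat >> h.py <<'E'
from scipy.spatial.transform import Rotation as Ro
import sys
def go(x,y,z,yaw):
    s=r.get_state();Rm=Ro.from_euler("xyz",s["tool_rot"],degrees=True).as_matrix()
    d=Rm.T@(np.array([x,y,z])-s["tool_pos"])/.04
    dy=(s["tool_rot"][2]-yaw+180)%360-180
    print("t %.2f pos"%s["t"],s["tool_pos"].round(4),"yaw %.2f"%s["tool_rot"][2],"F",s["contact_force"].round(1),"w %.4f"%s["grip_width"]);print("shift units",d.round(3),"spin",round(dy/90,3),"rows of spin %.2f"%(abs(dy)/7.11))
if __name__=="__main__": go(*map(float,sys.argv[1:]))
E
python3 -m jog '[[0,0,0,-0.079,1],[0,0,0,-0.079,1],[0,0,0,-0.079,1],[0,0,0,-0.079,1],[0,0,0,-0.079,1],[0,0,0,-0.079,1],[0,0,0,-0.079,1],[0,0,0,-0.079,1],[0,0,0,-0.079,1],[0,0,0,-0.079,1],[0,0,0,-0.079,1],[0,0,0,-0.03,1]]' 40; python3 h.py 0.5995 -0.3075 0.12 102
```

```text
t: 1.1
tool_pos: [0.2087, -0.5357, 0.231]
tool_rot: [-180.0, -0.0, 102.6]
contact_force: [-0.9, -0.3, 0.3]
grip_width: 0.0854
gripper_force: 0.0
t 1.10 pos [ 0.2087 -0.5357  0.231 ] yaw 102.64 F [-0.9 -0.3  0.3] w 0.0854
shift units [ 3.426 10.783  2.776] spin 0.007 rows of spin 0.09
```

```bash
python3 -m jog '[[0.28,0.9,0,0,1],[0.28,0.9,0,0,1],[0.28,0.9,0,0,1],[0.28,0.9,0,0,1],[0.28,0.9,0,0,1],[0.28,0.9,0,0,1],[0.28,0.9,0,0,1],[0.28,0.9,0,0,1],[0.28,0.9,0.2,0,1],[0.28,0.9,0.3,0,1],[0.28,0.9,0.3,0,1],[0.3,0.9,0.3,0,1]]'; python3 h.py 0.5995 -0.3075 0.12 102
```

```text
t: 2.1
tool_pos: [0.6038, -0.3111, 0.1864]
tool_rot: [-180.0, -0.0, 102.2]
contact_force: [0.0, -0.9, -0.5]
grip_width: 0.0855
gripper_force: 0.0
t 2.10 pos [ 0.6038 -0.3111  0.1864] yaw 102.20 F [ 0.  -0.9 -0.5] w 0.0855
shift units [ 0.11  -0.085  1.661] spin 0.002 rows of spin 0.03
```

```bash
python3 -m jog '[[0.11,-0.09,0.5,0,0.8],[0,0,0.6,0,0.8],[0,0,0.6,0,0.8],[0,0,0.6,0,0.8],[0,0,0.6,0,0.8],[0,0,0.5,0,0.8],[0,0,0.4,0,0.8],[0,0,0.3,0,0.8],[0,0,0.2,0,0.8],[0,0,0.15,0,0.8],[0,0,0,0,0.8]]'; python3 h.py 0.5995 -0.3075 0.004 102
```

```text
t: 3.02
tool_pos: [0.5978, -0.3085, 0.0085]
tool_rot: [-180.0, -0.0, 102.2]
contact_force: [0.2, -0.3, 0.2]
grip_width: 0.0685
gripper_force: 0.0
t 3.02 pos [ 0.5978 -0.3085  0.0085] yaw 102.21 F [ 0.2 -0.3  0.2] w 0.0685
shift units [0.015 0.047 0.113] spin 0.002 rows of spin 0.03
```

```bash
python3 -m jog '[[0,0.04,0.1,0,0.8],[0,0,0,0,0.4],[0,0,0,0,0.3],[0,0,0,0,0.2],[0,0,0,0,0.2],[0,0,0,0,0.2],[0,0,0,0,0.2],[0,0,0,0,0.2]]' 50; python3 -m jog '[[0,0,-0.3,0,0.2],[0,0,-0.7,0,0.2],[0,0,-0.9,0,0.2],[0,0,-0.9,0,0.2],[0,0,-0.7,0,0.2],[0,0,-0.3,0,0.2]]'; python3 h.py 0.6446 0.0399 0.156 83.8
python3 - <<'E'
from h import *
im=cv2.cvtColor(r.get_image("side"),cv2.COLOR_RGB2BGR);cv2.imwrite("pics/s1.png",cv2.resize(im[80:330,150:400],(600,600),interpolation=cv2.INTER_CUBIC))
E
```

```text
t: 3.68
tool_pos: [0.6, -0.3084, 0.006]
tool_rot: [180.0, 0.0, 102.2]
contact_force: [-0.8, 1.3, 6.4]
grip_width: 0.0391
gripper_force: 51.5
t: 4.18
tool_pos: [0.6006, -0.3087, 0.1625]
tool_rot: [179.8, 0.2, 102.2]
contact_force: [0.5, -0.4, -0.7]
grip_width: 0.0394
gripper_force: 50.9
t 4.18 pos [ 0.6006 -0.3087  0.1625] yaw 102.20 F [ 0.5 -0.4 -0.7] w 0.0394
shift units [8.286 2.915 0.151] spin 0.204 rows of spin 2.59
```

View pics/s1.png

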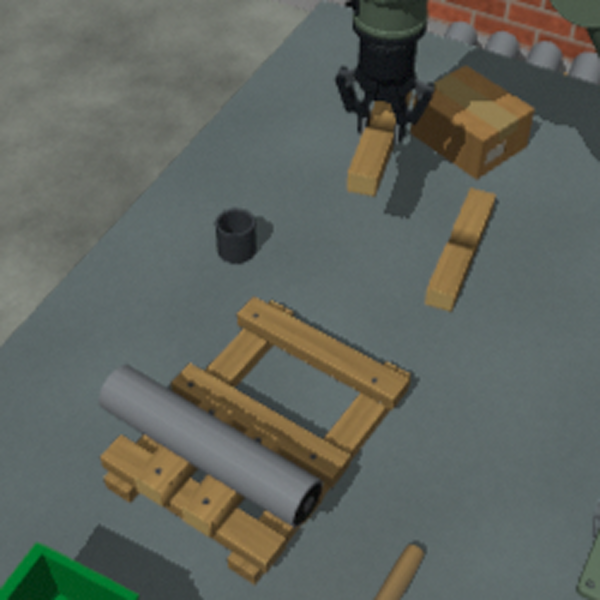

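```bash
python3 -m jog '[[0,0,0,0.068,0.2],[0,0,0,0.068,0.2],[0,0,0,0.068,0.2],[0,0,0,0,0.2]]'; python3 h.py 0.6446 0.0399 0.1 83.8
python3 - <<'E'
from h import *
p=(np.array([(258,298),(410,375),(398,396),(240,317)])+.5)/2.4-.5+np.array([150,80])
W=ray("side",p,.05)[:,:2];a=np.radians(-6.2);R=np.array([[np.cos(a),-np.sin(a)],[np.sin(a),np.cos(a)]])
m=np.array([(.125,-.09),(-.125,-.09),(-.125,-.05),(.125,-.05)]);print(W-m@R.T)
E
```

```text
t: 4.57
tool_pos: [0.5994, -0.3081, 0.1572]
tool_rot: [-180.0, -0.0, 83.6]
contact_force: [-0.0, 0.5, -1.5]
grip_width: 0.0391
gripper_force: 50.8
t 4.57 pos [ 0.5994 -0.3081  0.1572] yaw 83.55 F [-0.   0.5 -1.5] w 0.0391
shift units [8.771 0.146 1.431] spin -0.003 rows of spin 0.03
[[0.53995328 0.05435607]
 [0.55006626 0.0483002 ]
 [0.54535146 0.04599137]
 [0.54005118 0.05550291]]
```

```bash
python3 -m jog '[[0.4,0.13,0,0,0.2],[0.7,0,0,0,0.2],[0.9,0,0,0,0.2],[0.9,0,0,0,0.2],[0.9,0,0,0,0.2],[0.9,0,0,0,0.2],[0.9,0,0,0,0.2],[0.9,0,0.1,0,0.2],[0.9,0,0.2,0,0.2],[0.77,0,0.3,0,0.2],[0.5,0,0.4,0,0.2],[0,0,0.3,0,0.2]]';python3 -m jog '[[0,0,0,0,0.2],[0,0,0,0,0.2]]'; python3 h.py 0.644 0.040 0.057 83.8
```

```text
t: 5.57
tool_pos: [0.6415, 0.0417, 0.1042]
tool_rot: [-179.9, -0.2, 84.4]
contact_force: [-0.0, 0.9, -2.1]
grip_width: 0.0391
gripper_force: 50.8
t: 5.73
tool_pos: [0.6417, 0.0349, 0.1051]
tool_rot: [-179.9, 0.0, 83.9]
contact_force: [0.0, -1.3, -1.2]
grip_width: 0.0388
gripper_force: 50.8
t 5.73 pos [0.6417 0.0349 0.1051] yaw 83.95 F [ 0.  -1.3 -1.2] w 0.0388
shift units [0.133 0.046 1.203] spin 0.002 rows of spin 0.02
```

Check the held bearer against the crib in the top view before lowering (side view also saved for measurement).

```bash
python3 -m jog '[[0.13,0.05,0.4,0,0.2],[0,0,0.3,0,0.2],[0,0,0.2,0,0.2],[0,0,0,0,0.2],[0,0,0,0,0.2]]'; python3 h.py 0.644 0.040 0.057 83.8
python3 - <<'E'
from h import *
im=cv2.cvtColor(r.get_image("side"),cv2.COLOR_RGB2BGR);a=cv2.resize(im[170:320,180:330],(590,590),interpolation=cv2.INTER_CUBIC)
cv2.imwrite("pics/s2.png",a)
E
```

```text
t: 6.15
tool_pos: [0.6444, 0.0402, 0.0694]
tool_rot: [-180.0, 0.0, 83.8]
contact_force: [0.3, -0.1, -2.2]
grip_width: 0.0391
gripper_force: 50.9
t 6.15 pos [0.6444 0.0402 0.0694] yaw 83.83 F [ 0.3 -0.1 -2.2] w 0.0391
shift units [-0.007 -0.009  0.31 ] spin 0.0 rows of spin 0.00
```

View pics/s2.png

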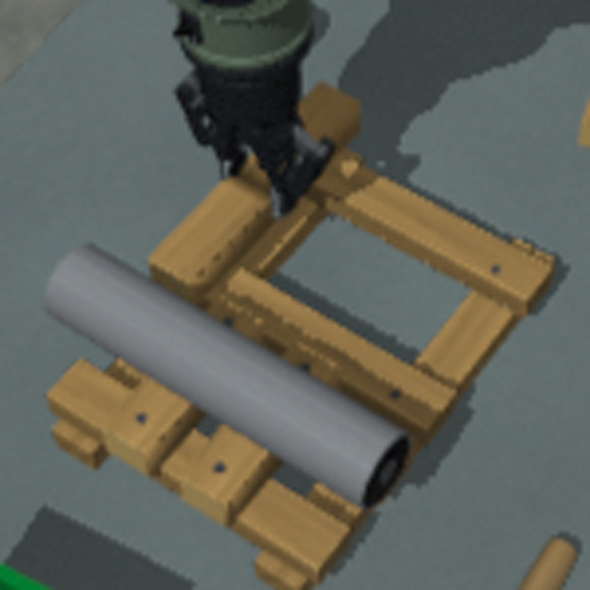

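The bearer hovers square above the far runner, passing clear of the parking bearer. Lower, release and retreat.

```bash
python3 -m jog '[[0,0,0.15,0,0.2],[0,0,0.1,0,0.2],[0,0,0.05,0,0.2],[0,0,0.03,0,0.2],[0,0,0,0,0.2]]'; python3 -m jog '[[0,0,0,0,0.6],[0,0,0,0,0.8],[0,0,0,0,0.8],[0,0,0,0,0.8],[0,0,-0.2,0,0.8],[0,0,-0.5,0,0.8],[0,0,-0.8,0,0.8],[0,0,-0.8,0,0.8],[0,0,-0.5,0,0.8]]'; python3 h.py 0.456 -0.302 0.15 96.4
```

```text
t: 6.62
tool_pos: [0.6445, 0.0409, 0.0562]
tool_rot: [-180.0, -0.0, 83.9]
contact_force: [-0.0, -0.8, -1.7]
grip_width: 0.039
gripper_force: 50.8
t: 7.37
tool_pos: [0.6451, 0.0411, 0.1719]
tool_rot: [179.8, -0.1, 83.8]
contact_force: [0.7, -0.3, 1.1]
grip_width: 0.0685
gripper_force: 0.0
t 7.37 pos [0.6451 0.0411 0.1719] yaw 83.85 F [ 0.7 -0.3  1.1] w 0.0685
shift units [-9.034 -3.784  0.527] spin -0.139 rows of spin 1.77
```

Now the near bearer: translate first, then turn.

```bash
python3 -m jog '[[-0.4,-0.2,0,0,0.8],[-0.9,-0.36,0,0,0.8],[-0.9,-0.36,0,0,0.8],[-0.9,-0.36,0,0,0.8],[-0.9,-0.36,0,0,0.8],[-0.9,-0.36,0,0,0.8],[-0.9,-0.36,0,0,0.8],[-0.9,-0.36,0,0,0.8],[-0.9,-0.36,0,0,0.8],[-0.9,-0.36,0,0,0.8],[-0.9,-0.36,0,0,0.8],[-0.4,-0.2,0,0,0.8]]';python3 -m jog '[[0,0,0.2,-0.07,0.8],[0,0,0.3,-0.07,0.8],[0,0,0,0,0.8]]'; python3 h.py 0.456 -0.302 0.05 96.4
python3 - <<'E'
from h import *
im=cv2.cvtColor(r.get_image("top"),cv2.COLOR_RGB2BGR);cv2.imwrite("pics/t2full.png",im)
cv2.imwrite("pics/t2.png",cv2.resize(im[140:265,170:295],(600,600),interpolation=cv2.INTER_CUBIC))
E
```

```text
t: 8.37
tool_pos: [0.4405, -0.3363, 0.1686]
tool_rot: [-180.0, 0.1, 83.6]
contact_force: [-0.6, -0.2, 1.2]
grip_width: 0.0677
gripper_force: 0.0
t: 8.62
tool_pos: [0.4426, -0.3318, 0.1471]
tool_rot: [-179.9, -0.1, 96.7]
contact_force: [-1.3, 0.1, 0.0]
grip_width: 0.0682
gripper_force: 0.0
t 8.62 pos [ 0.4426 -0.3318  0.1471] yaw 96.73 F [-1.3  0.1  0. ] w 0.0682
shift units [0.699 0.423 2.428] spin 0.004 rows of spin 0.05
```

View pics/t2.png

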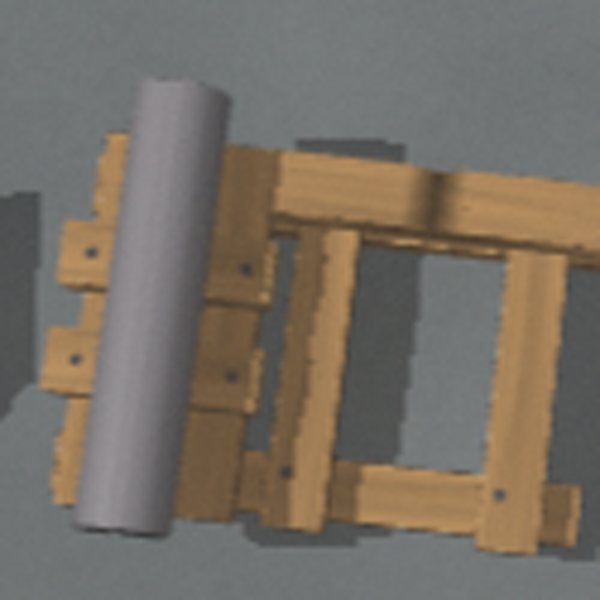

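Bearer lies above the far runner; notch at crop (433,201), edges (280,152)-(595,185) and (275,221)-(595,255). Numbers next, and approach the second bearer.

```bash
python3 - <<'E'
from h import *
c=lambda p:(np.array(p,float)+.5)/4.8-.5+np.array([170,140])
a=np.radians(-6.2);R=np.array([[np.cos(a),-np.sin(a)],[np.sin(a),np.cos(a)]])
P=np.vstack([ray("top",c([(433,201)]),.08),ray("top",c([(280,152),(595,185),(275,221),(595,255)]),.086)])[:,:2]
print((P-[.5500,.0502])@R)
E
python3 -m jog '[[0.35,0.21,0,0,0.8],[0.35,0.21,0.3,0,0.8],[0,0,0.5,0,0.8],[0,0,0.6,0,0.8],[0,0,0.6,0,0.8],[0,0,0.5,0,0.8],[0,0,0.4,0,0.8],[0,0,0.3,0,0.8],[0,0,0.2,0,0.8],[0,0,0.13,0,0.8],[0,0,0,0,0.8]]';python3 h.py 0.456 -0.302 0.005 96.4
```

```text
[[ 0.093906    0.0017632 ]
 [ 0.11430945  0.10371785]
 [ 0.11431077 -0.10182049]
 [ 0.0684761   0.10116107]
 [ 0.06820594 -0.10638055]]
t: 9.58
tool_pos: [0.457, -0.3019, 0.0067]
tool_rot: [-180.0, -0.0, 96.4]
contact_force: [0.2, -1.1, 0.1]
grip_width: 0.0682
gripper_force: 0.0
t 9.58 pos [ 0.457  -0.3019  0.0067] yaw 96.40 F [ 0.2 -1.1  0.1] w 0.0682
shift units [ 0.001 -0.025  0.042] spin -0.0 rows of spin 0.00
```

```bash
python3 -m jog '[[0,-0.02,0.02,0,0.8],[0,0,0,0,0.4],[0,0,0,0,0.3],[0,0,0,0,0.2],[0,0,0,0,0.2],[0,0,0,0,0.2],[0,0,0,0,0.2],[0,0,0,0,0.2]]' 50; python3 -m jog '[[0,0,-0.3,0,0.2],[0,0,-0.7,0,0.2],[0,0,-0.9,0,0.2],[0,0,-0.9,0,0.2],[0,0,-0.7,0.07,0.2],[0,0,-0.3,0.07,0.2],[0,0,0,0,0.2],[0,0,0,0,0.2]]'; python3 h.py 0.4555 0.0606 0.11 83.8
```

```text
t: 10.25
tool_pos: [0.4564, -0.3023, 0.0069]
tool_rot: [180.0, 0.0, 96.4]
contact_force: [-1.6, 1.4, 9.1]
grip_width: 0.039
gripper_force: 51.1
t: 10.92
tool_pos: [0.4562, -0.3021, 0.1589]
tool_rot: [180.0, 0.0, 84.0]
contact_force: [-0.2, 0.8, -3.0]
grip_width: 0.0392
gripper_force: 51.1
t 10.92 pos [ 0.4562 -0.3021  0.1589] yaw 84.00 F [-0.2  0.8 -3. ] w 0.0392
shift units [ 9.016 -0.966  1.215] spin 0.002 rows of spin 0.03
```

```bash
python3 -m jog '[[0.4,-0.1,0,0,0.2],[0.8,-0.1,0,0,0.2],[0.9,-0.1,0,0,0.2],[0.9,-0.1,0,0,0.2],[0.9,-0.1,0,0,0.2],[0.9,-0.1,0,0,0.2],[0.9,-0.1,0,0,0.2],[0.9,-0.1,0,0,0.2],[0.9,-0.1,0.1,0,0.2],[0.8,-0.07,0.3,0,0.2],[0.5,0,0.4,0,0.2],[0.1,0,0.3,0,0.2]]';python3 -m jog '[[0,0,0,0,0.2],[0,0,0,0,0.2],[0,0,0,0,0.2]]'; python3 h.py 0.4555 0.0606 0.07 83.8
```

```text
t: 11.92
tool_pos: [0.455, 0.0601, 0.1125]
tool_rot: [-179.9, -0.1, 84.3]
contact_force: [1.2, -0.1, -1.8]
grip_width: 0.0388
gripper_force: 51.0
t: 12.17
tool_pos: [0.4556, 0.0551, 0.1143]
tool_rot: [-180.0, 0.0, 83.9]
contact_force: [-0.2, 0.1, -1.9]
grip_width: 0.0388
gripper_force: 50.9
t 12.17 pos [0.4556 0.0551 0.1143] yaw 83.86 F [-0.2  0.1 -1.9] w 0.0388
shift units [ 0.136 -0.015  1.109] spin 0.001 rows of spin 0.01
```

```bash
python3 -m jog '[[0.13,-0.02,0.5,0,0.2],[0,0,0.4,0,0.2],[0,0,0.25,0,0.2],[0,0,0.15,0,0.2],[0,0,0.08,0,0.2],[0,0,0.04,0,0.2],[0,0,0,0,0.2],[0,0,0,0,0.2]]'; python3 h.py 0.4555 0.0606 0.057 83.8
```

```text
t: 12.83
tool_pos: [0.4557, 0.0612, 0.0578]
tool_rot: [180.0, -0.0, 83.8]
contact_force: [-0.8, -0.2, -1.6]
grip_width: 0.039
gripper_force: 51.1
t 12.83 pos [0.4557 0.0612 0.0578] yaw 83.84 F [-0.8 -0.2 -1.6] w 0.0390
shift units [-0.014 -0.004  0.021] spin 0.0 rows of spin 0.01
```

```bash
python3 -m jog '[[0,0,0.02,0,0.2],[0,0,0,0,0.2],[0,0,0,0,0.6],[0,0,0,0,0.8],[0,0,0,0,0.8],[0,0,0,0,0.8],[0,0,-0.2,0,0.8],[0,0,-0.5,0,0.8],[0,0,-0.8,0,0.8],[0,0,-0.9,0,0.8],[0,0,-0.9,0,0.8],[0,0,-0.6,0,0.8]]'; python3 h.py 0.578 0.288 0.21 83.8
```

```text
t: 13.83
tool_pos: [0.4555, 0.0613, 0.2161]
tool_rot: [179.9, -0.0, 83.9]
contact_force: [0.2, -0.0, 0.3]
grip_width: 0.068
gripper_force: 0.0
t 13.83 pos [0.4555 0.0613 0.2161] yaw 83.86 F [ 0.2 -0.   0.3] w 0.0680
shift units [5.962 2.438 0.164] spin 0.001 rows of spin 0.01
```

```bash
python3 -m jog '[[0.5,0.2,0,0,1],[0.7,0.3,0,0,1],[0.7,0.3,0,0,1],[0.7,0.3,0,0,1],[0.7,0.3,0,0,1],[0.7,0.3,0,0,1],[0.7,0.3,0,0,1],[0.7,0.3,0,0,1],[0.5,0.14,0,0,1],[0,0,0,0,1],[0,0,0,0,1]]'; python3 h.py 0.578 0.288 0.09 83.8
python3 - <<'E'
from h import *
im=cv2.cvtColor(r.get_image("top"),cv2.COLOR_RGB2BGR);a=im[140:265,150:300]
b=cv2.cvtColor(r.get_image("side"),cv2.COLOR_RGB2BGR)[180:330,170:340]
cv2.imwrite("pics/t3.png",np.hstack([cv2.resize(a,(400,333),interpolation=cv2.INTER_CUBIC),cv2.resize(b,(377,333),interpolation=cv2.INTER_CUBIC)]))
E
```

```text
t: 14.75
tool_pos: [0.5774, 0.2861, 0.2126]
tool_rot: [-180.0, 0.0, 83.9]
contact_force: [-0.5, -0.7, -0.3]
grip_width: 0.0854
gripper_force: 0.0
t 14.75 pos [0.5774 0.2861 0.2126] yaw 83.92 F [-0.5 -0.7 -0.3] w 0.0854
shift units [0.05  0.013 3.064] spin 0.001 rows of spin 0.02
```

View pics/t3.png

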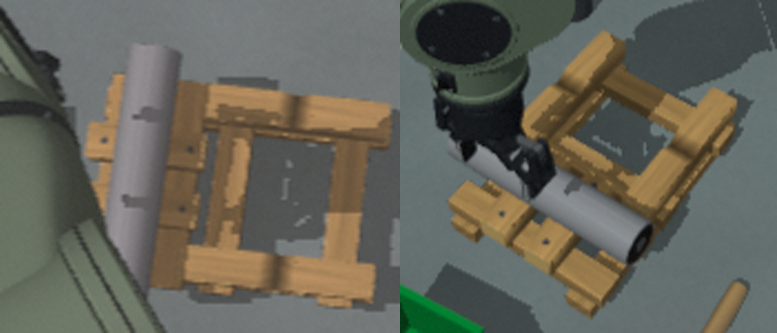

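Both bearers lie across the open battens; notches at crop (291,108) and (272,273). Check numerically, descend behind the tube.

```bash
python3 - <<'E'
from h import *
a=np.radians(-6.2);R=np.array([[np.cos(a),-np.sin(a)],[np.sin(a),np.cos(a)]])
p=(np.array([(291,108),(272,273)])+.5)/2.667-.5+np.array([150,140]);print((ray("top",p,.08)[:,:2]-[.55,.0502])@R)
E
python3 -m jog '[[0.05,0,0.4,0,1],[0,0,0.5,0,1],[0,0,0.5,0,1],[0,0,0.5,0,1],[0,0,0.4,0,1],[0,0,0.35,0,1],[0,0,0.25,0,1],[0,0,0.16,0,1],[0,0,0,0,1],[0,0,0,0,1]]'; python3 h.py 0.5725 0.256 0.09 83.8
```

```text
[[ 0.09769346  0.0053748 ]
 [-0.09643629  0.00511845]]
t: 15.68
tool_pos: [0.5782, 0.2873, 0.0907]
tool_rot: [180.0, -0.0, 83.8]
contact_force: [0.9, 1.4, 0.4]
grip_width: 0.0854
gripper_force: 0.0
t 15.68 pos [0.5782 0.2873 0.0907] yaw 83.84 F [0.9 1.4 0.4] w 0.0854
shift units [-0.794 -0.058  0.018] spin 0.0 rows of spin 0.01
```

```bash
python3 -m jog '[[-0.1,0,0,0,1],[-0.1,0,0,0,1],[-0.1,0,0,0,1],[-0.1,0,0,0,1],[-0.1,0,0,0,1],[-0.1,0,0,0,1],[-0.05,0,0,0,1],[-0.05,0,0,0,1],[-0.05,0,0,0,1]]'; python3 h.py 0.55 0.0502 0.09 83.8;python3 -m jog '[[-0.05,0,0,0,1],[-0.05,0,0,0,1],[-0.05,0,0,0,1]]';python3 -m jog '[[-0.05,0,0,0,1],[-0.05,0,0,0,1],[-0.05,0,0,0,1],[-0.05,0,0,0,1]]'; python3 h.py 0.55 0.0502 0.09 83.8
```

```text
t: 16.43
tool_pos: [0.5748, 0.2575, 0.0901]
tool_rot: [-180.0, -0.0, 83.9]
contact_force: [-0.4, -0.1, 0.1]
grip_width: 0.0854
gripper_force: 0.0
t 16.43 pos [0.5748 0.2575 0.0901] yaw 83.85 F [-0.4 -0.1  0.1] w 0.0854
shift units [-5.22e+00 -6.00e-02  2.00e-03] spin 0.001 rows of spin 0.01
t: 16.68
tool_pos: [0.5745, 0.2553, 0.0913]
tool_rot: [179.9, -0.4, 83.9]
contact_force: [0.6, 22.0, 14.7]
grip_width: 0.0855
gripper_force: 11.3
t: 17.02
tool_pos: [0.5742, 0.2502, 0.0926]
tool_rot: [179.8, -0.6, 84.0]
contact_force: [2.7, 17.4, 13.3]
grip_width: 0.0852
gripper_force: 8.8
t 17.02 pos [0.5742 0.2502 0.0926] yaw 84.02 F [ 2.7 17.4 13.3] w 0.0852
shift units [-5.036 -0.08   0.009] spin 0.002 rows of spin 0.03
```

```bash
python3 -m jog '[[-0.05,0,0,0,1],[-0.05,0,0,0,1],[-0.05,0,0,0,1],[-0.05,0,0,0,1]]'; python3 -m jog '[[-0.05,0,0,0,1],[-0.05,0,0,0,1],[-0.05,0,0,0,1],[-0.05,0,0,0,1]]'; python3 h.py 0.55 0.0502 0.09 83.8
python3 - <<'E'
from h import *
im=cv2.cvtColor(r.get_image("top"),cv2.COLOR_RGB2BGR);a=im[140:265,150:300]
b=cv2.cvtColor(r.get_image("side"),cv2.COLOR_RGB2BGR)[180:330,170:340]
cv2.imwrite("pics/t4.png",np.hstack([cv2.resize(a,(400,333),interpolation=cv2.INTER_CUBIC),cv2.resize(b,(377,333),interpolation=cv2.INTER_CUBIC)]))
E
```

```text
t: 17.35
tool_pos: [0.5723, 0.2352, 0.0899]
tool_rot: [-180.0, 0.0, 83.8]
contact_force: [-0.4, -1.3, 0.2]
grip_width: 0.0854
gripper_force: 0.0
t: 17.68
tool_pos: [0.5715, 0.2275, 0.0901]
tool_rot: [-180.0, 0.0, 83.8]
contact_force: [0.6, -0.4, -0.5]
grip_width: 0.0854
gripper_force: 0.0
t 17.68 pos [0.5715 0.2275 0.0901] yaw 83.85 F [ 0.6 -0.4 -0.5] w 0.0854
shift units [-4.466e+00 -6.000e-02  2.000e-03] spin 0.001 rows of spin 0.01
```

View pics/t4.png

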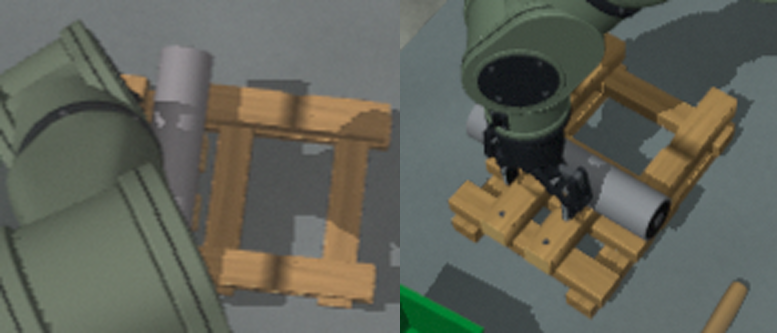

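Tube is out of the parking notches and parallel to the crib, around y≈115–120 mm ahead of the fingers. Keep pushing gently.

```bash
python3 -m jog '[[-0.08,0,0,0,1],[-0.08,0,0,0,1],[-0.08,0,0,0,1],[-0.08,0,0,0,1],[-0.08,0,0,0,1],[-0.08,0,0,0,1]]'
python3 - <<'E'
from h import *
im=cv2.cvtColor(r.get_image("top"),cv2.COLOR_RGB2BGR);cv2.imwrite("pics/t5.png",im)
# tube rows above the far bearer (free end): grey vs bench by crosswise profile
hsv=cv2.cvtColor(im,cv2.COLOR_BGR2HSV)
for row in (163,168):print(row,[tuple(int(v) for v in im[row,c]) for c in range(196,290,6)])
E
```

```text
t: 18.28
tool_pos: [0.5695, 0.2083, 0.0902]
tool_rot: [180.0, -0.0, 83.8]
contact_force: [0.6, -0.5, 0.6]
grip_width: 0.0853
gripper_force: 0.2
163 [(100, 116, 107), (118, 118, 113), (117, 118, 114), (127, 125, 129), (150, 145, 149), (123, 119, 123), (77, 77, 77), (124, 122, 118), (124, 123, 120), (121, 121, 115), (121, 121, 115), (118, 119, 114), (118, 120, 115), (118, 118, 115), (117, 116, 113), (119, 119, 115)]
168 [(106, 121, 112), (68, 70, 68), (119, 116, 112), (133, 129, 134), (146, 142, 146), (120, 115, 119), (92, 91, 91), (124, 125, 120), (122, 121, 116), (121, 122, 115), (122, 120, 117), (119, 120, 115), (121, 119, 117), (119, 119, 114), (118, 117, 113), (122, 122, 116)]
```

```bash
python3 -m jog '[[-0.08,0,0,0,1],[-0.08,0,0,0,1],[-0.08,0,0,0,1],[-0.08,0,0,0,1],[-0.08,0,0,0,1],[-0.08,0,0,0,1]]';python3 -m jog '[[-0.08,0,0,0,1],[-0.08,0,0,0,1],[-0.08,0,0,0,1],[-0.08,0,0,0,1],[-0.08,0,0,0,1],[-0.08,0,0,0,1]]'
python3 - <<'E'
from h import *
im=cv2.cvtColor(r.get_image("top"),cv2.COLOR_RGB2BGR);a=im[140:265,150:300]
b=cv2.cvtColor(r.get_image("side"),cv2.COLOR_RGB2BGR)[180:330,170:340]
cv2.imwrite("pics/t6.png",np.hstack([cv2.resize(a,(400,333),interpolation=cv2.INTER_CUBIC),cv2.resize(b,(377,333),interpolation=cv2.INTER_CUBIC)]))
for row in (163,168):print(row,[tuple(int(v) for v in im[row,c])[2] for c in range(196,290,3)])
E
```

```text
t: 18.83
tool_pos: [0.5674, 0.1892, 0.0901]
tool_rot: [-180.0, 0.0, 83.8]
contact_force: [0.3, -0.3, 0.6]
grip_width: 0.0856
gripper_force: 0.3
t: 19.33
tool_pos: [0.5654, 0.1703, 0.0901]
tool_rot: [180.0, -0.0, 83.8]
contact_force: [0.7, 0.8, 1.0]
grip_width: 0.0853
gripper_force: 0.2
163 [108, 106, 84, 98, 80, 105, 89, 115, 117, 118, 119, 142, 146, 142, 130, 109, 87, 118, 113, 115, 116, 115, 114, 115, 115, 113, 112, 112, 112, 113, 116, 112]
168 [91, 94, 93, 88, 110, 69, 114, 85, 116, 115, 126, 146, 145, 142, 125, 103, 84, 116, 116, 117, 113, 115, 116, 114, 117, 113, 115, 114, 115, 112, 116, 115]
```

```bash
python3 -m jog '[[-0.08,0,0,0,1],[-0.08,0,0,0,1],[-0.08,0,0,0,1],[-0.08,0,0,0,1],[-0.08,0,0,0,1],[-0.08,0,0,0,1],[-0.08,0,0,0,1],[-0.08,0,0,0,1],[-0.08,0,0,0,1],[-0.08,0,0,0,1],[-0.08,0,0,0,1],[-0.08,0,0,0,1]]';python3 -m jog '[[-0.08,0,0,0,1],[-0.08,0,0,0,1],[-0.08,0,0,0,1],[-0.08,0,0,0,1],[-0.08,0,0,0,1],[-0.08,0,0,0,1],[-0.08,0,0,0,1]]'
python3 - <<'E'
from h import *
im=cv2.cvtColor(r.get_image("top"),cv2.COLOR_RGB2BGR)
for row in (163,168):print(row,[tuple(int(v) for v in im[row,c])[2] for c in range(196,290,3)])
E
```

```text
t: 20.43
tool_pos: [0.5613, 0.1321, 0.0901]
tool_rot: [-180.0, -0.0, 83.9]
contact_force: [1.4, 0.9, 0.4]
grip_width: 0.0857
gripper_force: 0.3
t: 21.02
tool_pos: [0.5588, 0.1097, 0.0901]
tool_rot: [-180.0, 0.0, 83.9]
contact_force: [-0.3, -0.6, 0.8]
grip_width: 0.0854
gripper_force: 0.0
163 [113, 112, 113, 111, 112, 115, 116, 113, 89, 92, 99, 79, 92, 76, 95, 91, 117, 124, 141, 148, 139, 125, 104, 107, 114, 112, 112, 112, 112, 114, 116, 111]
168 [174, 151, 128, 113, 96, 94, 98, 102, 105, 106, 105, 93, 85, 103, 83, 109, 101, 128, 143, 145, 137, 122, 98, 94, 116, 112, 113, 111, 114, 113, 115, 116]
```

```bash
python3 -m jog '[[0.3,0,0,0,1],[0.5,0,0,0,1],[0.6,0,0,0,1],[0.5,0,-0.3,0,1],[0.5,0,-0.5,0,1],[0.5,0,-0.7,0,1],[0.5,0,-0.8,0,1],[0.5,0,-0.8,0,1],[0.5,0,-0.8,0,1],[0.5,0,-0.8,0,1],[0.4,0,-0.5,0,1],[0,0,0,0,1]]';python3 -m jog '[[0.3,0,-0.3,0,1],[0.5,0,-0.5,0,1],[0.5,0,-0.5,0,1],[0.3,0,-0.3,0,1],[0,0,0,0,1]]'
python3 - <<'E'
from h import *
im=cv2.cvtColor(r.get_image("top"),cv2.COLOR_RGB2BGR);a=im[140:265,150:300]
b=cv2.cvtColor(r.get_image("side"),cv2.COLOR_RGB2BGR)[180:330,170:340]
cv2.imwrite("pics/t7.png",np.hstack([cv2.resize(a,(400,333),interpolation=cv2.INTER_CUBIC),cv2.resize(b,(377,333),interpolation=cv2.INTER_CUBIC)]))
for row in (163,168):print(row,[tuple(int(v) for v in im[row,c])[2] for c in range(196,290,3)])
E
```

```text
t: 22.07
tool_pos: [0.5812, 0.3256, 0.302]
tool_rot: [179.8, -0.3, 84.1]
contact_force: [-0.4, 0.1, 0.1]
grip_width: 0.0856
gripper_force: 0.0
t: 22.48
tool_pos: [0.5878, 0.3867, 0.362]
tool_rot: [180.0, -0.1, 84.0]
contact_force: [0.6, 0.1, -0.9]
grip_width: 0.0855
gripper_force: 0.0
163 [114, 115, 115, 113, 114, 115, 119, 118, 116, 118, 119, 118, 119, 120, 119, 120, 118, 119, 116, 125, 143, 148, 138, 126, 113, 113, 113, 110, 113, 112, 115, 113]
168 [174, 152, 130, 115, 114, 115, 116, 117, 116, 118, 118, 118, 119, 121, 119, 117, 116, 117, 116, 129, 147, 143, 138, 119, 95, 99, 114, 115, 114, 114, 115, 116]
```

View pics/t7.png

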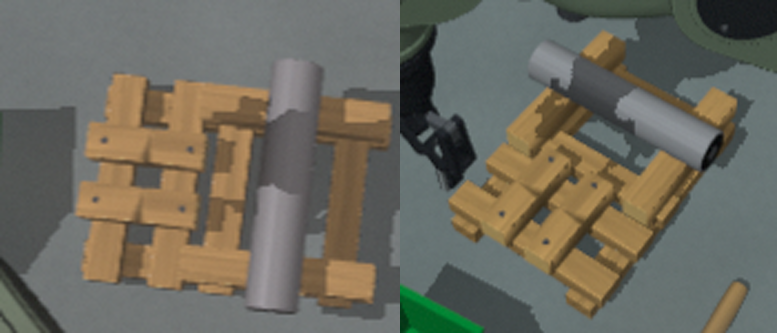

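Tube lies across both bearers at the notches, ends at crop (297,61) and (273,308). Let it settle, and check position and stillness.

```bash
python3 - <<'E'
from h import *
a=np.radians(-6.2);R=np.array([[np.cos(a),-np.sin(a)],[np.sin(a),np.cos(a)]])
p=(np.array([(297,61),(273,308)])+.5)/2.667-.5+np.array([150,140]);print((ray("top",p,.109)[:,:2]-[.55,.0502])@R)
np.save("a.npy",r.get_image("top")[140:265,150:300])
E
python3 -m jog '[[0,0,0,0,1],[0,0,0,0,1],[0,0,0,0,1],[0,0,0,0,1],[0,0,0,0,1],[0,0,0,0,1],[0,0,0,0,1],[0,0,0,0,1],[0,0,0,0,1],[0,0,0,0,1],[0,0,0,0,1],[0,0,0,0,1]]'
python3 - <<'E'
from h import *
b=r.get_image("top")[140:265,150:300];d=np.abs(b.astype(int)-np.load("a.npy"));print(d.mean(),(d.max(2)>25).sum())
# cross-view height check of the near end cap centre, side crop (713,149)
p=(np.array([(713-400,149)])+.5)/2.2176-.5+np.array([170,180]);q=(np.array([(273,308)])+.5)/2.667-.5+np.array([150,140])
P=[np.hstack([np.linalg.inv(cam(n)[0])@np.zeros((3,1)),np.zeros((3,1))]) for n in ()]
A=[cam(n)[0]@np.c_[cam(n)[1],cam(n)[2]] for n in("side","top")]
X=cv2.triangulatePoints(A[0],A[1],p.T.astype(float),q.T.astype(float));print((X[:3]/X[3]).T)
E
```

```text
[[ 0.14676806  0.00280867]
 [-0.13692776 -0.00242592]]
t: 23.63
tool_pos: [0.5885, 0.3836, 0.3612]
tool_rot: [-180.0, -0.0, 83.9]
contact_force: [-0.2, -0.8, 0.9]
grip_width: 0.0853
gripper_force: 0.0
1.22208 13
[[0.41193664 0.06218283 0.10677906]]
```

```bash
python3 -c "
from cell import r
print(r.hand_in())"
```

```text
the job is handed in; nothing more can be done
None
```

I laid both bearers notch-up over the runners and rolled the tube into their notches; the last images show it still, within about 5 mm of mid-place and about 107 mm high. The job is handed in at about 24 s, but the hand-in returned no verdict.

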